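Level the pair of slat towers in the lamp workshop

ROBOT

A 6-joint arm with a two-finger parallel gripper is mounted at the origin on the work surface. World frame = base frame: x ahead of the robot, y to its left, z up, the work surface at z = 0. Lengths are in m, angles in rad, forces in N, time in s.
With the tool pointing down it reaches from about 0.25 to 0.725 m from the base axis. Payload 4 kg.
Tool frame: the origin (TCP) lies on the centre line of the jaws, within the pads' length; the fingertips stand ahead of it and the grasp point (between the pads) lies 3 mm ahead of it (bot.tcp_to_tips is the z of the fingertips in the tool frame, in m); z points along the fingers, y is the line along which they close (so a half turn about z gives the same grasp; the last joint's range is limited). The gripper opens to 85 mm and grips with 20 to 120 N. Pads are 22 mm wide; open, the fingers measure 114 mm over their backs; the gripper's body (76 mm by 85 mm) begins 54 mm behind the grasp point. The pads swing forward as they close: fully open they stand 13 mm farther back than shut.
Start: joints at [-1.329, 0.241, 0.005, 1.335, 0, 1.571], TCP at [0.12, -0.485, 0.253] pointing down, gripper open.
Joint ranges: [-2.72, 2.72], [-1.05, 1.87], [-1.09, 1.28], [-1.99, 2.15], [-1.42, 1.44], [-3.14, 3.14]. Speed limits (rad/s): [2.79, 2.79, 3.14, 3.14, 3.14, 3.14].

INTERFACE

Orientations are given as a unit quaternion [x, y, z, w].
In Python, from workcell import telemetry, camera, camera_params, ticket, boxes_of, cut_out, spot_point, bot gives the robot as it stands.
- The arm moves only by the shell command python3 -m creep 'ROWS'. ROWS is text: rows parted by semicolons, each of 5 numbers parted by spaces: the opening, from 0 (shut) to 1 (fully open), then the shift along the tool's x, y, z in units of 150 mm (1.0 is 150 mm), then the turn about the tool's z in units of 180 degrees (1.0 is 180 degrees). In form: claw x y z turn; .... A call has 1 to 12 rows; each row is the pose to reach, as a shift and turn from the pose commanded when the call began, along the tool's axes at that moment, turning the shorter way round; what a row does not reach only later rows make up. A row lasts 1/8 s, in which the tool goes at most 62.5 mm and 10.7 degrees, less where a joint would pass 70% of its speed; a pose out of reach is approached as far as the arm can. A call with a number of a shift or a turn outside -1 to 1 is refused whole. A call with a gripper value outside its range is refused whole. The fingers move at their own pace and stop on an object; the grip force is fixed at half the most. Time passes only in rows, so rows that repeat a pose let the fingers close. It gives the time, the measured TCP pose, the force, the opening and the grip force at its end, in the units of the state.
- telemetry.get_obs(): the state, without advancing time (a new reading comes with each control period).
- camera(name): name is "side" or "top" or "wrist"; returns the picture (480x640x3 uint8, red, green, blue); there is no depth.
- camera_params(name): a dict with "camera_matrix" (3x3 intrinsics, pixels), "eye" and "attitude" of the camera in the world. Camera axes: x right, y down, z forward; pixel columns grow to the right and rows downward; lengths in m; the calibration is good to about 2 mm. The wrist camera is an equidistant fisheye: a pixel r from the principal point sees the ray r / f radians off the axis. A picture is of the moment at which its call begins: read the wrist's pose just before it. camera_params takes no time and is no camera call; for the wrist camera it gives the pose at the moment of the call.
- ticket.job_done(): hands the job in; it is judged then, once.
Trained networks look in the newest picture that a camera, given by its name, has taken for a name from the list of things; names that differ only in an ending like _2 or _b are one class to them, and where a whole thing is asked for, a point or a joint stands for the part that bears it (a point fixed in the world has none). Each returns a list of dicts, best first, with "conf" (0 to 1); they miss things now and then, are a little off and sometimes report something else, mostly with a low value. They report only what shows in the picture. A call takes as long as a camera call. They do not tell look-alikes from the thing itself.
- boxes_of(thing, camera): "at" ([x, y, z] in m, in world coordinates, good to about 4 mm: the middle of the surface that is visible of it).
- cut_out(thing, camera): "pixels" (480x640 bool, what is visible of it).
- spot_point(thing, camera): "at" ([x, y, z] in m, in world coordinates, good to about 4 mm: a listed point, or the origin of a listed thing).
The state is a dict: "clock": time; "joint_pos": joint angles; "joint_vel": joint speeds; "tau": joint torques, N m; "eef_pos": TCP position; "tool_rot": TCP orientation; "ft_force": force on the tool from outside, world axes, zero at the start; "ft_torque": the same for the moment, N m; "grip_width": finger opening in m; "grasp_force": force on a finger pad.
Only numpy, scipy, OpenCV 4.12 (cv2) and the standard library are available. Lean on these libraries where they do the work, as an engineer would, in place of code of your own. Each camera call takes 0.05 s, during which the arm holds its last target. There are 200 camera calls.

TASK

Two slat towers on the green board must carry a chandelier frame level, but one is a layer short. Take the two loose slats from the blue sloped rest and lay them flat on the lower tower as its next layer, crosswise to the slats under them and placed just like the top pair of the taller tower. Set them down without dropping or banging them, let go, and leave everything else on the bench where it is.

Things in the scene. Friction and masses are not known exactly. Their poses are not given: they have to be found in the camera images.
- slat_a: loose pale wooden slat, 150 x 28 x 20 mm (its x, y, z), about 50 g; origin at its centre. It starts on the sloped rest, broad face down, its length (x) running up the slope, its lower end against the stop. The two loose slats are alike and may be used in either order and either way round.
- slat_b: the other loose slat, same size and axes, on the sloped rest beside the first, about 92 mm away centre to centre
- rest: fixed blue sloped rest, 180 mm wide (its y), 140 mm deep; origin at the centre of its footprint on the bench. Its face rises at 30 degrees towards its +x (the side near the robot), so its low end is on the far side; the face's centre is 85 mm above the origin, a slat's centre about 5 mm to -x and 94 mm above it. A lip at the low end stands 12 mm above the face and stops the slats; no side walls.
- footboard: fixed green board, 200 x 390 x 18 mm (its x, y, z), origin at the centre of its underside. Two alike towers of pinned 150 x 28 x 20 mm slats stand on it, 210 mm apart along its y: first layer two slats along x, second two along y, each pair 104 mm apart centre to centre; top of the second 58 mm above the bench. One tower also has a third layer.
- tower_a (a point): centre of the second layer's upper surface on the tower at the board's +y end (58 mm above the bench), axes as the board's; it does not tell whether that tower has a third layer
- tower_b (a point): the same point on the tower at the board's -y end
- third_layer: third layer, on the taller tower only: two fixed slats along the board's x, at +52 and -52 mm from the tower's centre along the board's y, 20 mm thick (top 78 mm above the bench). Origin on the tower's axis at the layer's underside, so it lies at tower_a or tower_b, whichever is the taller. The lower tower is to get the same layer.
- brass_bar: square brass bar, 80 x 18 x 18 mm, lying on the footboard in the lane between the towers; loose, not part of the job; origin at the centre of its underside
- finial: small turned brass finial, 34 mm across and 40 mm high, standing on the footboard in the lane between the towers; loose, not part of the job; origin at the centre of its underside
- jar: jar with a white cap, 68 mm across, 90 mm high, at the back of the bench; loose, not part of the job; origin at the centre of its underside
- candlestick: brass candlestick, foot 100 mm across, 200 mm high, at the back of the bench; loose, not part of the job; origin at the centre of its underside
- mug: blue mug, 80 mm across, 90 mm high, at the back of the bench; loose, not part of the job; origin at the centre of its underside
- tape_roll: yellow roll of tape lying flat, 90 mm across, 24 mm high, near the robot's base; loose, not part of the job; origin at the centre of its underside
- screwdriver: screwdriver with a red handle lying near the robot's base; loose, not part of the job; origin at the centre of its underside
Not all that is in view belongs to the job. What is shaped like the slat_a but purple is not meant. Leave any yellow look-alike of the slat_b alone.

How it is judged:
At the end, for the whole second after the job is handed in: Both loose slats lie released, still and level on the lower tower's second layer, along the board's x within 0.17 rad, centres 10 mm (within 5) above it, within 18 mm of the tower's axis along the board's x, one each side at 52 mm (within 16) along its y (((horizontal distance between tower_a and third_layer above 0.1 m and x of slat_a in the frame of tower_a between -0.018 and 0.018 m and y of slat_a in the frame of tower_a between 0.036 and 0.068 m and z of slat_a in the frame of tower_a between 0.005 and 0.015 m and angle between the x axis of each of slat_a, slat_b and the x axis of footboard, either way round below 0.17 rad and x of slat_b in the frame of tower_a between -0.018 and 0.018 m and y of slat_b in the frame of tower_a between -0.068 and -0.036 m and z of slat_b in the frame of tower_a between 0.005 and 0.015 m) or (horizontal distance between tower_a and third_layer above 0.1 m and x of slat_b in the frame of tower_a between -0.018 and 0.018 m and y of slat_b in the frame of tower_a between 0.036 and 0.068 m and z of slat_b in the frame of tower_a between 0.005 and 0.015 m and angle between the x axis of each of slat_b, slat_a and the x axis of footboard, either way round below 0.17 rad and x of slat_a in the frame of tower_a between -0.018 and 0.018 m and y of slat_a in the frame of tower_a between -0.068 and -0.036 m and z of slat_a in the frame of tower_a between 0.005 and 0.015 m) or (horizontal distance between tower_b and third_layer above 0.1 m and x of slat_a in the frame of tower_b between -0.018 and 0.018 m and y of slat_a in the frame of tower_b between 0.036 and 0.068 m and z of slat_a in the frame of tower_b between 0.005 and 0.015 m and angle between the x axis of each of slat_a, slat_b and the x axis of footboard, either way round below 0.17 rad and x of slat_b in the frame of tower_b between -0.018 and 0.018 m and y of slat_b in the frame of tower_b between -0.068 and -0.036 m and z of slat_b in the frame of tower_b between 0.005 and 0.015 m) or (horizontal distance between tower_b and third_layer above 0.1 m and x of slat_b in the frame of tower_b between -0.018 and 0.018 m and y of slat_b in the frame of tower_b between 0.036 and 0.068 m and z of slat_b in the frame of tower_b between 0.005 and 0.015 m and angle between the x axis of each of slat_b, slat_a and the x axis of footboard, either way round below 0.17 rad and x of slat_a in the frame of tower_b between -0.018 and 0.018 m and y of slat_a in the frame of tower_b between -0.068 and -0.036 m and z of slat_a in the frame of tower_b between 0.005 and 0.015 m)) and linear speed of each of slat_a, slat_b below 0.02 m/s and (angle between slat_a's own z axis and vertical below 0.08 rad or angle between slat_a's own z axis and vertical above 3.0616 rad) and contact force between the fingers and slat_a below 0.1 N and (angle between slat_b's own z axis and vertical below 0.08 rad or angle between slat_b's own z axis and vertical above 3.0616 rad) and contact force between the fingers and slat_b below 0.1 N); the robot touches nothing.
It fails at once if a slat is dropped or thrown: it moves faster than 0.5 m/s with no finger on it ((linear speed of slat_a above 0.5 m/s and contact force between the fingers and slat_a below 0.05 N) or (linear speed of slat_b above 0.5 m/s and contact force between the fingers and slat_b below 0.05 N)).
It fails at once if a slat is banged or pressed on the towers with over 60 N (contact force between any of slat_a, slat_b and footboard above 60 N or contact force between any of slat_a, slat_b and third_layer above 60 N).
It fails at once if another loose thing on the bench is moved by more than 20 mm (distance of any of brass_bar, finial, jar, candlestick, mug, tape_roll, screwdriver from where it was at the start of the episode above 0.02 m).
It also fails if it takes over 61 s, if anything falls off the work surface, if the arm or the gripper's body presses on something with over 40 N, if the wrist force passes 120 N, or if a joint passes its speed limit or range.

## Working session

There is one attempt and no reset: what is moved stays moved. The work goes in short steps, Python scripts to look and compute and a shell command to move; the robot and the scene stay as the last step left them, time stands still between calls to the robot, and variables do not carry over. Pictures are saved under pics/ and viewed, at most 13 in all, crops included, and the job is handed in when it is done.

```bash
mkdir -p pics; ls; python3 - <<'E'
from workcell import telemetry,camera,camera_params,boxes_of,cut_out,spot_point,bot
import cv2,numpy as np
o=telemetry.get_obs();print({k:np.round(v,3) for k,v in o.items()},bot.tcp_to_tips)
for c in("side","top"):
    im=camera(c);cv2.imwrite(f"pics/{c}0.png",im[:,:,::-1]);p=camera_params(c);print(c,p)
    for t in("slat_a","rest","footboard","tower_a","tower_b","third_layer","brass_bar","finial"):
        print(t,[(np.round(d["at"],3),round(d["conf"],2)) for d in spot_point(t,c)][:4])
    print("box slat",[(np.round(d["at"],3),round(d["conf"],2)) for d in boxes_of("slat_a",c)][:4])
E
```

```text
pics
{'clock': np.float64(0.0), 'joint_pos': array([-1.329,  0.241,  0.004,  1.335, -0.   ,  1.571]), 'joint_vel': array([ 0.   , -0.   , -0.   ,  0.002, -0.001, -0.001]), 'tau': array([-2.0000e-03, -3.7232e+01,  2.5240e+01,  1.7000e-02, -0.0000e+00,
        0.0000e+00]), 'eef_pos': array([ 0.12 , -0.485,  0.252]), 'tool_rot': array([ 0.993,  0.121, -0.   , -0.001]), 'ft_force': array([ 0.272, -0.416, -0.645]), 'ft_torque': array([-0.066, -0.025,  0.027]), 'grasp_force': np.float64(0.0), 'grip_width': np.float64(0.086)} 0.022
side {'camera_matrix': array([[483.21361003,   0.        , 322.00942432],
       [  0.        , 483.21361003, 236.73790187],
       [  0.        ,   0.        ,   1.        ]]), 'eye': array([0.28188914, 0.74784411, 0.67350226]), 'attitude': array([-0.13873612,  0.8722501 , -0.46182994,  0.08151777])}
slat_a [(array([ 0.752, -0.392,  0.009]), 0.89), (array([ 0.549, -0.24 ,  0.096]), 0.85), (array([ 0.535, -0.153,  0.093]), 0.58), (array([ 0.489, -0.416,  0.008]), 0.52)]
rest [(array([ 0.537, -0.198, -0.001]), 0.69)]
footboard [(array([0.548, 0.18 , 0.001]), 0.97
[... 934 characters left out ...]
y([ 0.334, -0.083,  0.007]), 0.59)]
rest [(array([ 0.536, -0.197, -0.001]), 0.96)]
footboard [(array([0.549, 0.181, 0.001]), 0.77), (array([ 0.537, -0.152,  0.096]), 0.53)]
tower_a [(array([0.551, 0.076, 0.06 ]), 0.82), (array([0.546, 0.285, 0.057]), 0.7)]
tower_b [(array([0.551, 0.076, 0.06 ]), 0.82), (array([0.546, 0.285, 0.057]), 0.7)]
third_layer [(array([0.552, 0.075, 0.061]), 0.62)]
brass_bar [(array([ 0.547,  0.184, -0.001]), 0.61), (array([0.58 , 0.188, 0.018]), 0.54)]
finial [(array([0.486, 0.183, 0.017]), 0.76)]
box slat [(array([ 0.49 , -0.408,  0.024]), 0.93), (array([ 0.751, -0.386,  0.022]), 0.81), (array([ 0.334, -0.085,  0.017]), 0.8), (array([ 0.533, -0.151,  0.11 ]), 0.76)]
```

View pics/top0.png

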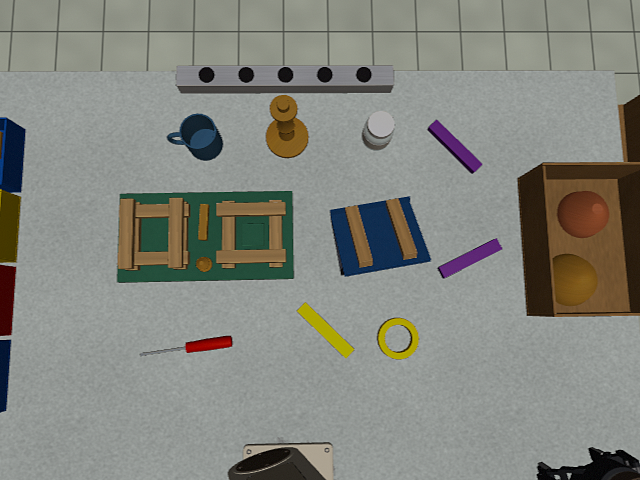

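View pics/side0.png

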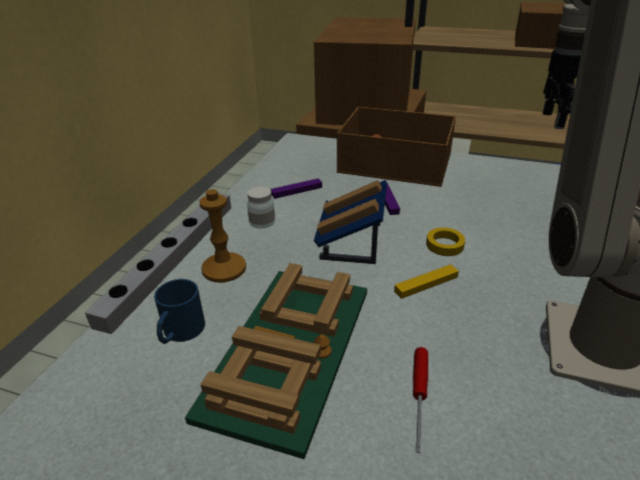

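The top view shows the taller tower on the left, around (150,232), which is +y, so tower_b at about (0.552, 0.077) is the lower one. The loose slats sit on the blue rest at about (358,236) and (401,228). The purple and yellow bars are decoys. In the side view the arm covers neither the rest nor the towers, so next I fit the slat poses to the masks from both views.

```bash
cat > h.py <<'E'
import numpy as np,cv2
from scipy.spatial.transform import Rotation as R
from workcell import camera_params
def proj(P,c):
    p=camera_params(c);q=(np.asarray(P)-p["eye"])@R.from_quat(p["attitude"]).as_matrix()
    u=q@p["camera_matrix"].T;return u[...,:2]/u[...,2:]
def hull_mask(P,c):
    m=np.zeros((480*4,640*4),np.uint8)
    cv2.fillConvexPoly(m,cv2.convexHull(((proj(P,c)+.5)*4).astype(np.float32)).round().astype(int),1)
    return cv2.resize(m.astype(np.float32),(640,480),interpolation=cv2.INTER_AREA)
def box(x,y,z,yaw,pitch,s=(.15,.028,.02)):
    g=np.array(np.meshgrid([-.5,.5],[-.5,.5],[-.5,.5])).reshape(3,-1).T*s
    return g@R.from_euler("ZY",[yaw,pitch]).as_matrix().T+[x,y,z]
E
python3 - <<'E'
from h import *
from workcell import camera,cut_out,boxes_of
from scipy.optimize import minimize
M={}
for c in("side","top"):
    camera(c);M[c]=[d["pixels"] for d in cut_out("slat_a",c)]
for n,g in(("right",(.547,-.24,.095,.2,-.52)),("left",(.536,-.153,.095,.2,-.52))):
    best={}
    for c in M:
        h=hull_mask(box(*g),c)
        best[c]=max(M[c],key=lambda m:np.minimum(m,h).sum()/np.maximum(m,h).sum())
    def cost(v):
        return sum(1-np.minimum(best[c],h).sum()/np.maximum(best[c],h).sum() for c in best for h in[hull_mask(box(*v),c)])
    s=np.array([.01,.01,.01,.1,.1]);sim=np.vstack([g,np.array(g)+np.diag(s)])
    r=minimize(cost,g,method="Nelder-Mead",options=dict(initial_simplex=sim,maxiter=500,xatol=1e-4,fatol=1e-4))
    print(n,np.round(r.x,4),round(r.fun,3),[int(b.sum()) for b in best.values()])
# board yaw
camera("top");fb=cut_out("footboard","top")[0]["pixels"]
K=camera_params("top");pts=np.argwhere(fb)[:,::-1].astype(np.float32)
hull=cv2.convexHull(pts)[:,0]
d=np.c_[(hull-K["camera_matrix"][:2,2])/K["camera_matrix"][0,0],np.ones(len(hull))]@R.from_quat(K["attitude"]).as_matrix().T
w=K["eye"]+d*((.018-K["eye"][2])/d[:,2:])
print("board",cv2.minAreaRect(w[:,:2].astype(np.float32)))
for c in("side","top"):
    camera(c)
    print([np.round(q["at"],3) for q in boxes_of("third_layer",c)])
E
```

```text
right [ 0.5465 -0.2424  0.0968  0.1693  0.5327] 0.134 [776, 1003]
left [ 0.534  -0.154   0.0872  0.2951 -0.3772] 0.977 [762, 927]
board ((0.5473412275314331, 0.18056650459766388), (0.20466911792755127, 0.39155691862106323), 0.5734977722167969)
[array([0.542, 0.327, 0.08 ]), array([0.77 , 0.01 , 0.047])]
[]
```

```bash
python3 - <<'E'
from h import *
from workcell import camera,cut_out,bot
from scipy.optimize import minimize
M={}
for c in("side","top"):
    camera(c);M[c]=[d["pixels"] for d in cut_out("slat_a",c)]
for n,g in(("right",(.547,-.24,.095,.2,.52)),("left",(.536,-.153,.095,.2,.52))):
    best={}
    for c in M:
        h=hull_mask(box(*g),c)
        best[c]=max(M[c],key=lambda m:np.minimum(m,h).sum()/np.maximum(m,h).sum())
    def cost(v):
        return sum(1-np.minimum(best[c],h).sum()/np.maximum(best[c],h).sum() for c in best for h in[hull_mask(box(*v),c)])
    s=np.array([.01,.01,.01,.1,.1]);sim=np.vstack([g,np.array(g)+np.diag(s)])
    r=minimize(cost,g,method="Nelder-Mead",options=dict(initial_simplex=sim,maxiter=500,xatol=1e-4,fatol=1e-4))
    print(n,np.round(r.x,4),round(r.fun,3),[int(b.sum()) for b in best.values()])
print([a for a in dir(bot) if a[0]!='_'])
E
```

```text
right [ 0.5478 -0.2429  0.0961  0.1594  0.5255] 0.142 [745, 912]
left [ 0.5342 -0.1531  0.0945  0.1401  0.5472] 0.231 [745, 849]
['Unreachable', 'tcp_to_tips']
```

```bash
cat >> h.py <<'E'
def to(x,y,z,yaw):
    from workcell import telemetry
    o=telemetry.get_obs();r=R.from_quat(o["tool_rot"]).as_matrix()
    d=r.T@(np.array([x,y,z])-o["eef_pos"])/.15
    t=(np.arctan2(r[1,0],r[0,0])-yaw+np.pi)%(2*np.pi)-np.pi
    print("shift",np.round(d,3),"turn",round(t/np.pi,4),"now",np.round(o["eef_pos"],4),"yaw",round(np.arctan2(r[1,0],r[0,0]),3),"F",np.round(o["ft_force"],1),"w",round(float(o["grip_width"]),4),"gf",round(float(o["grasp_force"]),1),"t",o["clock"])
E
python3 -c "
from h import *
to(.548,-.243,.2,.15)"
```

```text
shift [ 3.159 -0.886  0.355] turn 0.0292 now [ 0.1197 -0.4855  0.2533] yaw 0.242 F [-0.1 -0.2 -0.6] w 0.0855 gf 0.0 t 1.7
```

```bash
python3 -m creep '1 .3 -.1 0 0; 1 .6 -.2 0 0; 1 .85 -.25 0 .015; 1 1 -.3 0 .029'; python3 -m creep '1 .3 -.1 0 0; 1 .6 -.2 0 0; 1 .85 -.25 0 0; 1 1 -.3 0 0'; python3 -m creep '1 .3 -.1 0 0; 1 .6 -.1 .1 0; 1 .85 -.1 .1 0; 1 .95 -.1 .1 0;1 .95 -.1 .1 0'; python3 -c "
from h import *
to(.548,-.243,.2,.15)"
```

```text
clock: 2.2
eef_pos: [0.2561, -0.405, 0.2534]
tool_rot: [0.997, 0.075, 0.0, 0.0]
ft_force: [-0.1, -0.7, 0.1]
grip_width: 0.0855
grasp_force: 0.0
clock: 2.7
eef_pos: [0.3979, -0.338, 0.2532]
tool_rot: [0.997, 0.076, 0.0, 0.0]
ft_force: [-0.1, -0.3, 0.3]
grip_width: 0.0855
grasp_force: 0.0
clock: 3.32
eef_pos: [0.5356, -0.3021, 0.2375]
tool_rot: [0.997, 0.076, -0.0, -0.0]
ft_force: [0.5, 0.0, -1.1]
grip_width: 0.0856
grasp_force: 0.0
shift [ 0.142 -0.377  0.25 ] turn 0.0007 now [ 0.5356 -0.3021  0.2375] yaw 0.152 F [ 0.5  0.  -1.1] w 0.0856 gf 0.0 t 3.325
```

Move above the right slat with the jaws partly closed, at the 60 mm opening I'll use to approach, and check with the wrist camera.

```bash
python3 -m creep '.7 .07 -.2 .1 0; .7 .142 -.377 .25 0; .7 .142 -.377 .25 0; .7 .142 -.377 .25 0'; python3 - <<'E'
from h import *
from workcell import camera,boxes_of,spot_point,bot
to(.548,-.243,.13,.15)
im=camera("wrist");p=camera_params("wrist");print(p,bot.tcp_to_tips)
print([(np.round(d["at"],3),round(d["conf"],2)) for d in spot_point("slat_a","wrist")])
cv2.imwrite("pics/w1.png",im[:,:,::-1])
E
```

```text
clock: 3.82
eef_pos: [0.547, -0.2443, 0.2016]
tool_rot: [0.997, 0.075, 0.0, 0.0]
ft_force: [-0.4, -0.8, -0.1]
grip_width: 0.0598
grasp_force: 0.0
shift [ 0.008 -0.008  0.477] turn 0.0 now [ 0.547  -0.2443  0.2016] yaw 0.15 F [-0.4 -0.8 -0.1] w 0.0598 gf 0.0 t 3.825
{'camera_matrix': array([[371.64829954,   0.        , 313.10421701],
       [  0.        , 371.64829954, 241.35880318],
       [  0.        ,   0.        ,   1.        ]]), 'eye': array([ 0.62387375, -0.23316577,  0.32284813]), 'attitude': array([ 0.74873109, -0.64504715, -0.09954672,  0.11578594])} 0.022
[(array([ 0.55 , -0.243,  0.091]), 0.89), (array([ 0.752, -0.393,  0.006]), 0.83), (array([ 0.537, -0.158,  0.096]), 0.76), (array([ 0.492, -0.414,  0.009]), 0.57)]
```

View pics/w1.png

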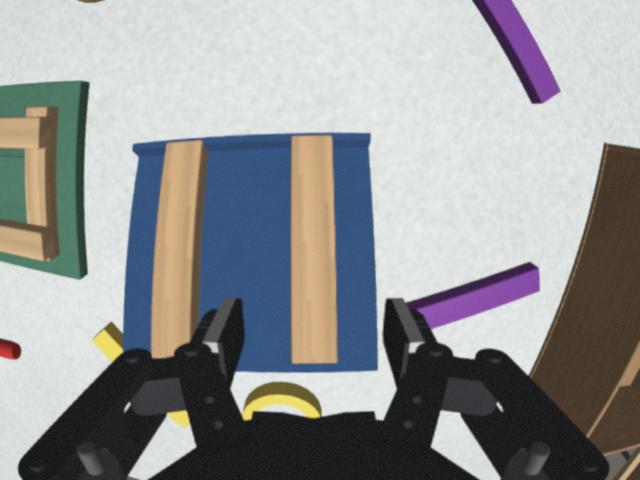

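The wrist view shows the right slat centred (x≈313) between the pads (≈230 and ≈395), parallel to them, so I descend.

```bash
python3 -m creep '.7 .01 -.008 .2 0; .7 .01 -.008 .4 0; .7 .01 -.008 .5 0; .45 .01 -.008 .54 0; .45 .01 -.008 .555 0; .45 .01 -.008 .565 0;.45 .01 -.008 .565 0'; python3 - <<'E'
from h import *
from workcell import camera
to(.548,-.243,.115,.15)
im=camera("wrist");cv2.imwrite("pics/w2.png",im[:,:,::-1])
E
```

```text
clock: 4.8
eef_pos: [0.5491, -0.2423, 0.1168]
tool_rot: [0.997, 0.075, 0.001, 0.0]
ft_force: [0.6, 0.5, 0.5]
grip_width: 0.0384
grasp_force: 0.0
shift [-0.008  0.004  0.012] turn 0.0002 now [ 0.5491 -0.2423  0.1168] yaw 0.151 F [0.6 0.5 0.5] w 0.0384 gf 0.0 t 4.8
```

View pics/w2.png

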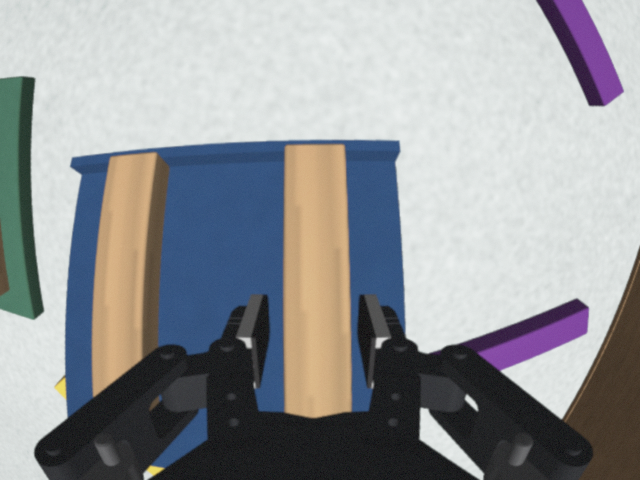

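Pads (inner edges ≈265 and ≈360) straddle the slat (285–350) with no contact force. I'll go 3 mm lower and close.

```bash
python3 -m creep '.45 0 0 .01 0; .45 0 0 .02 0; .45 0 0 .02 0'; python3 -m creep '.3 0 0 0 0; .2 0 0 0 0; .1 0 0 0 0;.1 0 0 0 0; 0 0 0 0 0; 0 0 0 0 0'
```

```text
clock: 5.22
eef_pos: [0.5485, -0.242, 0.1128]
tool_rot: [0.997, 0.075, -0.0, -0.0]
ft_force: [-0.5, 0.1, 0.1]
grip_width: 0.0386
grasp_force: 0.0
clock: 5.98
eef_pos: [0.5487, -0.2423, 0.1133]
tool_rot: [0.997, 0.075, 0.0, 0.0]
ft_force: [-0.5, -1.3, 3.0]
grip_width: 0.0264
grasp_force: 61.4
```

Gripped at 26.4 mm (slat 28). Lift slowly, then look.

```bash
python3 -m creep '0 0 0 -.03 0; 0 0 0 -.1 0; 0 0 0 -.25 0; 0 0 0 -.45 0; 0 0 0 -.6 0; 0 0 0 -.6 0'; python3 - <<'E'
from h import *
from workcell import camera,boxes_of,spot_point
to(.552,.025,.2,.01)
im=camera("side");cv2.imwrite("pics/s2.png",cv2.resize(im[130:450,180:500,::-1],(640,640))[:600])
print([(np.round(d["at"],3),round(d["conf"],2)) for d in spot_point("slat_a","side")])
E
```

```text
clock: 6.72
eef_pos: [0.5501, -0.2426, 0.2057]
tool_rot: [0.997, 0.075, 0.002, 0.001]
ft_force: [0.7, -0.0, -1.1]
grip_width: 0.0266
grasp_force: 61.1
shift [ 0.28  -1.762  0.035] turn 0.0448 now [ 0.5501 -0.2426  0.2057] yaw 0.151 F [ 0.7 -0.  -1.1] w 0.0266 gf 61.1 t 6.725
[(array([ 0.547, -0.24 ,  0.188]), 0.91), (array([ 0.536, -0.157,  0.095]), 0.91), (array([ 0.489, -0.413,  0.009]), 0.82), (array([ 0.338, -0.081,  0.011]), 0.8), (array([ 0.753, -0.392,  0.009]), 0.69), (array([0.767, 0.187, 0.001]), 0.55)]
```

View pics/s2.png

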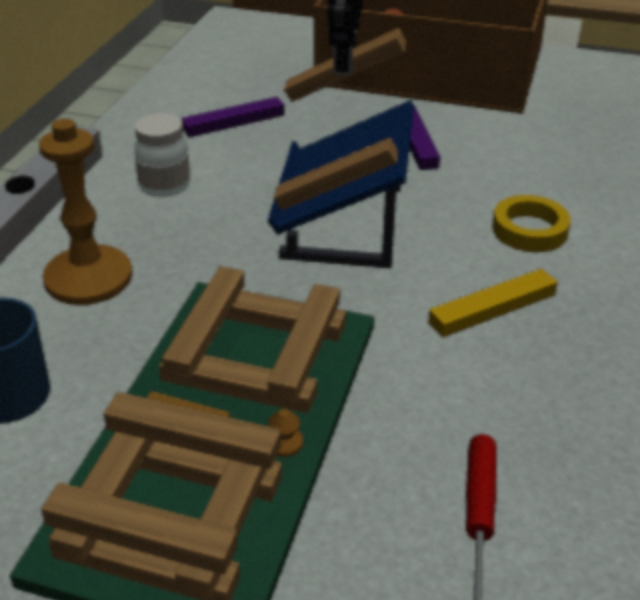

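```bash
python3 -m creep '0 .05 -.2 0 0; 0 .09 -.5 0 .01; 0 .12 -.8 0 .03; 0 .14 -.95 0 .043; 0 .14 -.95 0 .043'; python3 -m creep '0 0 -.25 0 0; 0 0 -.6 0 0; 0 0 -.9 0 0; 0 0 -1 0 0;0 0 -1 0 0'; python3 - <<'E'
from h import *
from workcell import camera,spot_point,boxes_of
to(.5512,.1285,.14,.015)
im=camera("wrist")
for t in("tower_b","third_layer","slat_a","footboard"):
    print(t,[(np.round(d["at"],3),round(d["conf"],2)) for d in spot_point(t,"wrist")])
E
```

```text
clock: 7.45
eef_pos: [0.5471, -0.0962, 0.2016]
tool_rot: [1.0, 0.009, -0.001, -0.0]
ft_force: [-0.3, -0.4, -1.4]
grip_width: 0.0264
grasp_force: 61.0
clock: 8.07
eef_pos: [0.5466, 0.0298, 0.2024]
tool_rot: [1.0, 0.024, -0.001, -0.008]
ft_force: [0.6, -0.2, -1.0]
grip_width: 0.0263
grasp_force: 61.0
shift [ 0.063 -0.649  0.426] turn 0.0104 now [0.5466 0.0298 0.2024] yaw 0.048 F [ 0.6 -0.2 -1. ] w 0.0263 gf 61.0 t 8.075
tower_b [(array([0.547, 0.284, 0.058]), 0.85)]
third_layer []
slat_a [(array([0.548, 0.033, 0.183]), 0.86), (array([ 0.336, -0.085,  0.01 ]), 0.75), (array([ 0.537, -0.156,  0.096]), 0.69), (array([0.577, 0.187, 0.02 ]), 0.47)]
footboard [(array([ 0.547,  0.178, -0.001]), 0.63), (array([ 0.317, -0.245,  0.003]), 0.18)]
```

```bash
python3 -m creep '0 .03 -.3 0 0; 0 .063 -.55 .1 .01; 0 .063 -.64 .2 .01; 0 .063 -.64 .3 .01; 0 .063 -.64 .4 .01;0 .063 -.64 .4 .01'; python3 - <<'E'
from h import *
from workcell import camera,spot_point
to(.5512,.1285,.12,.015)
for c in("side","wrist"):
    im=camera(c);cv2.imwrite(f"pics/{c}3.png",im[:,:,::-1])
    for t in("tower_b","slat_a"):
        print(t,[(np.round(d["at"],3),round(d["conf"],2)) for d in spot_point(t,c)])
E
```

```text
clock: 9.07
eef_pos: [0.5555, 0.0731, 0.1426]
tool_rot: [0.998, 0.051, -0.005, -0.03]
ft_force: [0.1, 0.6, -0.2]
grip_width: 0.0266
grasp_force: 61.0
shift [ 0.01  -0.361  0.173] turn 0.0276 now [0.5555 0.0731 0.1426] yaw 0.102 F [ 0.1  0.6 -0.2] w 0.0266 gf 61.0 t 9.075
tower_b [(array([0.547, 0.285, 0.058]), 0.73), (array([0.552, 0.077, 0.054]), 0.7)]
slat_a [(array([ 0.537, -0.154,  0.095]), 0.92), (array([ 0.489, -0.415,  0.011]), 0.81), (array([0.553, 0.079, 0.122]), 0.76), (array([ 0.34 , -0.078,  0.012]), 0.65)]
tower_b [(array([0.544, 0.285, 0.056]), 0.67)]
slat_a [(array([ 0.336, -0.083,  0.007]), 0.67), (array([0.556, 0.077, 0.122]), 0.58), (array([ 0.538, -0.158,  0.096]), 0.58)]
```

View pics/wrist3.png

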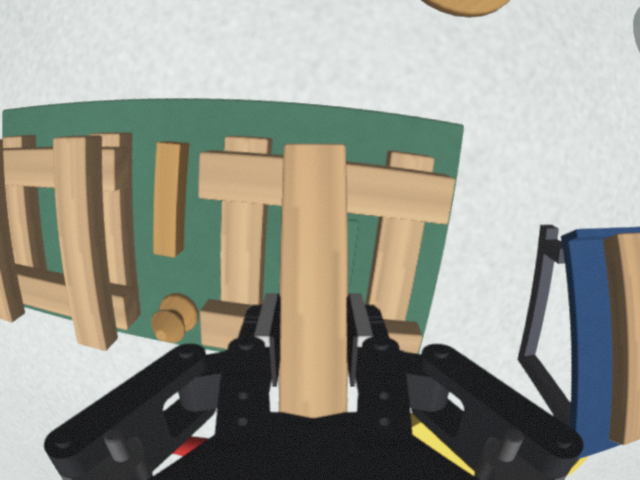

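```bash
python3 -c "
from h import *
from workcell import telemetry
print(np.round(telemetry.get_obs()['joint_pos'],3))
to(.5512,.1285,.14,.015)"
```

```text
[ 0.101  0.43  -0.015  1.127  0.06   3.141]
shift [-0.005 -0.367  0.059] turn 0.0276 now [0.5575 0.0733 0.1455] yaw 0.102 F [ 0.5 -0.3  0.2] w 0.0265 gf 61.0 t 9.375
```

Joint 6 is at its 3.14 limit, so the tool can't reach this yaw. I'll go back, lift and turn the wrist half a turn the other way; the slat is symmetric, so the result is the same.

```bash
python3 -m creep '0 0 .36 -.1 -.03; 0 0 .36 -.3 -.03; 0 0 .36 -.5 -.03; 0 0 .36 -.5 -.08; 0 0 .36 -.5 -.13; 0 0 .36 -.5 -.18; 0 0 .36 -.5 -.23; 0 0 .36 -.5 -.28; 0 0 .36 -.5 -.33; 0 0 .36 -.5 -.38; 0 0 .36 -.5 -.43; 0 0 .36 -.5 -.43'; python3 -c "
from h import *
from workcell import telemetry
print(np.round(telemetry.get_obs()['joint_pos'],3))
to(.5512,.1285,.2,.015+np.pi)"
```

```text
clock: 10.88
eef_pos: [0.5633, 0.0153, 0.2168]
tool_rot: [0.748, 0.663, 0.017, -0.025]
ft_force: [-0.1, -0.5, -0.1]
grip_width: 0.0264
grasp_force: 61.1
[-0.003  0.389  0.116  1.305  0.06   1.688]
shift [ 0.732 -0.168  0.158] turn -0.5431 now [0.5633 0.0153 0.2168] yaw 1.45 F [-0.1 -0.5 -0.1] w 0.0264 gf 61.1 t 10.875
```

```bash
cat >> h.py <<'E'
def zt():
    from workcell import telemetry
    o=telemetry.get_obs();print("toolz",np.round(R.from_quat(o["tool_rot"]).as_matrix()[:,2],3),"j",np.round(o["joint_pos"],3))
E
python3 -c "
from h import *
zt()"
python3 -m creep '0 0 0 0 -.05; 0 0 0 0 -.1; 0 0 0 0 -.15; 0 0 0 0 -.2; 0 0 0 0 -.25; 0 0 0 0 -.3; 0 0 0 0 -.35; 0 0 0 0 -.4; 0 0 0 0 -.45; 0 0 0 0 -.5; 0 0 0 0 -.54;0 0 0 0 -.54'; python3 -c "
from h import *
zt()
to(.5512,.1285,.2,.015+np.pi)"
```

```text
toolz [-0.008  0.06  -0.998] j [-0.003  0.389  0.116  1.305  0.06   1.688]
clock: 12.38
eef_pos: [0.5632, 0.0153, 0.2166]
tool_rot: [-0.002, 1.0, 0.03, -0.004]
ft_force: [-0.5, -0.7, -0.4]
grip_width: 0.0265
grasp_force: 61.1
toolz [-0.008  0.06  -0.998] j [-0.003  0.39   0.116  1.305  0.06  -0.007]
shift [0.076 0.747 0.156] turn -0.0034 now [0.5632 0.0153 0.2166] yaw -3.137 F [-0.5 -0.7 -0.4] w 0.0265 gf 61.1 t 12.375
```

```bash
python3 -m creep '0 .02 .2 0 0; 0 .05 .45 0 0; 0 .076 .65 0 0; 0 .076 .745 .1 0; 0 .076 .745 .156 0; 0 .076 .745 .156 0'; python3 - <<'E'
from h import *
from workcell import camera,spot_point
zt()
to(.5512,.1285,.135,.015+np.pi)
to(.5512,.1285,.085,.015+np.pi)
for c in("side","top","wrist"):
    im=camera(c)
    for t in("tower_b","slat_a"):
        print(c,t,[(np.round(d["at"],3),round(d["conf"],2)) for d in spot_point(t,c)])
cv2.imwrite(f"pics/{c}4.png",im[:,:,::-1])
E
```

```text
clock: 13.12
eef_pos: [0.5498, 0.1272, 0.198]
tool_rot: [-0.003, 1.0, 0.029, -0.006]
ft_force: [-0.1, -0.8, -0.0]
grip_width: 0.0263
grasp_force: 61.0
toolz [-0.012  0.058 -0.998] j [0.198 0.396 0.076 1.251 0.06  0.192]
shift [-0.014 -0.016  0.419] turn -0.0028 now [0.5498 0.1272 0.198 ] yaw -3.135 F [-0.1 -0.8 -0. ] w 0.0263 gf 61.0 t 13.125
shift [-0.018 -0.035  0.752] turn -0.0028 now [0.5498 0.1272 0.198 ] yaw -3.135 F [-0.1 -0.8 -0. ] w 0.0263 gf 61.0 t 13.125
side tower_b [(array([0.546, 0.281, 0.06 ]), 0.96), (array([ 0.782, -0.211,  0.001]), 0.63), (array([0.554, 0.075, 0.059]), 0.62)]
side slat_a [(array([ 0.489, -0.414,  0.008]), 0.75), (array([0.548, 0.128, 0.18 ]), 0.69), (array([ 0.338, -0.079,  0.008]), 0.67), (array([ 0.534, -0.154,  0.091]), 0.65)]
top tower_b [(array([0.552, 0.076, 0.061]), 0.66)]
top slat_a [(array([ 0.753, -0.391,  0.007]), 0.93), (array([ 0.49 , -0.413,  0.01 ]), 0.91), (array([ 0.538, -0.152,  0.096]), 0.74), (array([ 0.336, -0.082,  0.006]), 0.59), (array([0.546, 0.13 , 0.178]), 0.36)]
wrist tower_b [(array([0.544, 0.282, 0.061]), 0.57)]
wrist slat_a [(array([ 0.336, -0.085,  0.009]), 0.93), (array([0.553, 0.128, 0.18 ]), 0.81)]
```

View pics/wrist4.png

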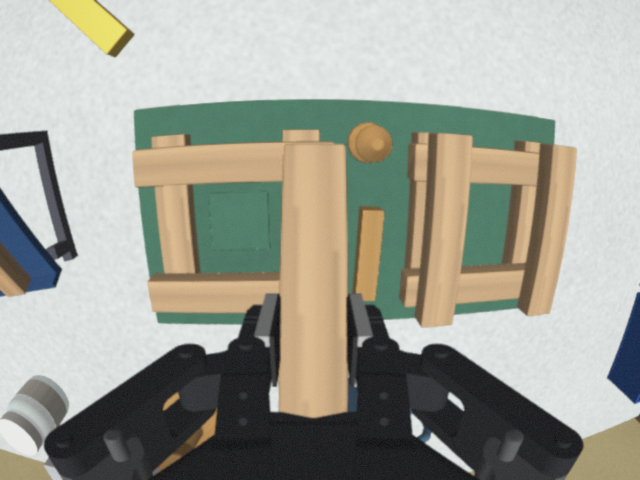

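The slat is over the near slot of tower_b with its low end towards the robot, parallel to the tall tower's top pair. I lower until contact.

```bash
python3 -m creep '0 -.005 -.005 .15 0; 0 -.01 -.012 .3 0; 0 -.014 -.016 .4 0; 0 -.014 -.018 .44 0;0 -.014 -.018 .44 0'; python3 -m creep '0 0 0 .03 0; 0 0 0 .06 0; 0 0 0 .06 0'; python3 -m creep '0 0 0 .03 0; 0 0 0 .06 0; 0 0 0 .06 0'
```

```text
clock: 14.2
eef_pos: [0.5522, 0.1294, 0.1336]
tool_rot: [-0.004, 1.0, 0.03, -0.004]
ft_force: [0.5, 0.9, -0.4]
grip_width: 0.0262
grasp_force: 61.0
clock: 14.58
eef_pos: [0.5519, 0.1299, 0.1244]
tool_rot: [-0.004, 1.0, 0.03, -0.004]
ft_force: [-0.4, -0.3, -1.1]
grip_width: 0.0266
grasp_force: 61.0
clock: 14.95
eef_pos: [0.5548, 0.131, 0.1182]
tool_rot: [-0.004, 1.0, 0.03, -0.001]
ft_force: [2.6, 0.1, 9.1]
grip_width: 0.0263
grasp_force: 62.6
```

```bash
python3 -m creep '0 0 0 .02 0; 0 0 0 .04 0; 0 0 0 .06 0; 0 0 0 .06 0';  python3 -c "
from h import *
from workcell import camera,spot_point
camera('side')
print([(np.round(d['at'],3),round(d['conf'],2)) for d in spot_point('slat_a','side')])
zt()"
```

```text
clock: 15.45
eef_pos: [0.554, 0.1315, 0.1089]
tool_rot: [-0.004, 1.0, 0.031, -0.002]
ft_force: [1.4, 0.5, 7.7]
grip_width: 0.0264
grasp_force: 63.3
[(array([ 0.538, -0.153,  0.095]), 0.81), (array([ 0.34 , -0.083,  0.012]), 0.59), (array([ 0.493, -0.416,  0.009]), 0.58), (array([0.551, 0.133, 0.091]), 0.56)]
toolz [-0.004  0.061 -0.998] j [ 0.203  0.469 -0.056  1.037  0.06   0.196]
```

```bash
python3 -m creep '0 0 -.005 .02 0; 0 0 -.01 .04 0; 0 0 -.01 .06 0; 0 0 -.015 .08 0;0 0 -.02 .1 0; 0 0 -.02 .1 0'; python3 -m creep '0 0 0 .015 0; 0 0 0 .03 0; 0 0 0 .03 0'
```

```text
clock: 16.3
eef_pos: [0.553, 0.129, 0.093]
tool_rot: [-0.004, 1.0, 0.03, -0.003]
ft_force: [-0.7, 0.1, 6.3]
grip_width: 0.0262
grasp_force: 64.4
clock: 16.68
eef_pos: [0.5534, 0.1295, 0.0889]
tool_rot: [-0.004, 1.0, 0.03, -0.002]
ft_force: [0.6, -0.4, 6.2]
grip_width: 0.0265
grasp_force: 64.8
```

```bash
python3 -m creep '0 0 0 .013 0; 0 0 0 .013 0'; python3 -m creep '0 0 0 .013 0; 0 0 0 .013 0';  python3 -m creep '0 0 0 .013 0; 0 0 0 .013 0'; python3 - <<'E'
from h import *
from workcell import camera,spot_point
for c in("side","wrist"):
    im=camera(c)
    print(c,[(np.round(d["at"],3),round(d["conf"],2)) for d in spot_point("slat_a",c)])
    if c=="side": cv2.imwrite("pics/s5.png",cv2.resize(im[250:450,180:400,::-1],(660,600)))
E
```

```text
clock: 16.92
eef_pos: [0.5538, 0.1295, 0.0871]
tool_rot: [-0.004, 1.0, 0.03, -0.002]
ft_force: [1.1, -1.3, 7.2]
grip_width: 0.0267
grasp_force: 64.9
clock: 17.18
eef_pos: [0.554, 0.1298, 0.0853]
tool_rot: [-0.004, 1.0, 0.03, -0.002]
ft_force: [2.2, 0.7, 6.9]
grip_width: 0.0266
grasp_force: 65.1
clock: 17.42
eef_pos: [0.5542, 0.1298, 0.0846]
tool_rot: [-0.004, 1.0, 0.03, -0.001]
ft_force: [-0.1, -2.2, 14.1]
grip_width: 0.0264
grasp_force: 65.9
side [(array([ 0.34 , -0.079,  0.012]), 0.91), (array([ 0.492, -0.415,  0.008]), 0.66)]
wrist [(array([0.544, 0.132, 0.067]), 0.81)]
```

View pics/s5.png

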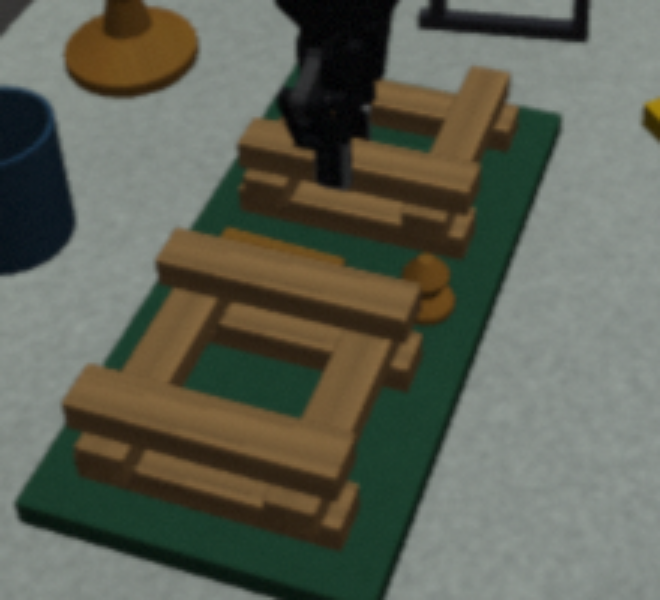

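The picture shows the slat lying level on tower_b, parallel to the tall tower's pair. The force has now risen, so both ends bear. Release.

```bash
python3 -m creep '.35 0 0 0 0; .45 0 0 0 0; .5 0 0 0 0; .5 0 0 0 0'; python3 -m creep '.5 0 0 -.1 0; .5 0 0 -.25 0; .5 0 0 -.5 0; .5 0 0 -.8 0; .5 0 0 -.8 0'; python3 - <<'E'
from h import *
from workcell import camera,spot_point
zt();to(.536,-.154,.2,.15-np.pi)
for c in("side","top","wrist"):
    im=camera(c)
    print(c,[(np.round(d["at"],3),round(d["conf"],2)) for d in spot_point("slat_a",c)])
E
```

```text
clock: 18.12
eef_pos: [0.5515, 0.1295, 0.0807]
tool_rot: [-0.004, 1.0, 0.03, -0.005]
ft_force: [-1.0, 0.2, -0.1]
grip_width: 0.0428
grasp_force: 0.0
clock: 18.75
eef_pos: [0.5557, 0.1228, 0.2067]
tool_rot: [-0.004, 1.0, 0.031, 0.001]
ft_force: [-0.1, 0.9, -1.0]
grip_width: 0.0424
grasp_force: 0.0
toolz [ 0.002  0.062 -0.998] j [0.188 0.39  0.09  1.258 0.06  0.18 ]
shift [ 0.146 -1.843 -0.069] turn -0.0454 now [0.5557 0.1228 0.2067] yaw -3.134 F [-0.1  0.9 -1. ] w 0.0424 gf 0.0 t 18.75
side [(array([ 0.536, -0.153,  0.094]), 0.75), (array([ 0.309,  0.221, -0.002]), 0.73), (array([0.543, 0.132, 0.071]), 0.7), (array([ 0.49 , -0.412,  0.01 ]), 0.63), (array([ 0.34 , -0.08 ,  0.011]), 0.59), (array([ 0.312, -0.244,  0.001]), 0.51)]
top [(array([ 0.49 , -0.413,  0.011]), 0.96), (array([ 0.753, -0.391,  0.008]), 0.73), (array([ 0.335, -0.081,  0.005]), 0.71), (array([0.544, 0.136, 0.068]), 0.56), (array([0.76 , 0.187, 0.003]), 0.24)]
wrist [(array([0.544, 0.136, 0.067]), 0.96)]
```

```bash
python3 -m creep '.6 0 -.2 0 0; .6 .05 -.5 0 0; .6 .07 -.8 0 0; .6 .07 -.95 0 -.02;.6 .07 -.95 0 -.045;.6 .07 -.95 0 -.045'; python3 -c "
from h import *
to(.536,-.155,.2,.15-np.pi)"
```

```text
clock: 19.8
eef_pos: [0.5428, -0.0203, 0.1916]
tool_rot: [-0.074, 0.997, 0.03, -0.003]
ft_force: [-0.8, 0.5, -0.4]
grip_width: 0.0511
grasp_force: 0.0
shift [ 0.177 -0.877 -0.109] turn -0.0008 now [ 0.5428 -0.0203  0.1916] yaw -2.994 F [-0.8  0.5 -0.4] w 0.0511 gf 0.0 t 19.8
```

```bash
python3 -m creep '.6 .05 -.2 -.05 0; .6 .1 -.5 -.109 0; .6 .177 -.75 -.109 0; .6 .177 -.877 -.109 0;.6 .177 -.877 -.109 0'; python3 - <<'E'
from h import *
from workcell import camera,spot_point
to(.536,-.155,.1125,.15-np.pi);zt()
im=camera("wrist");cv2.imwrite("pics/w6.png",im[:,:,::-1])
print([(np.round(d["at"],3),round(d["conf"],2)) for d in spot_point("slat_a","wrist")])
E
```

```text
clock: 20.42
eef_pos: [0.5369, -0.1551, 0.2004]
tool_rot: [-0.073, 0.997, 0.03, -0.002]
ft_force: [-0.5, 0.9, 0.2]
grip_width: 0.0514
grasp_force: 0.0
shift [ 0.006 -0.034  0.585] turn -0.0009 now [ 0.5369 -0.1551  0.2004] yaw -2.995 F [-0.5  0.9  0.2] w 0.0514 gf 0.0 t 20.425
toolz [-0.009  0.06  -0.998] j [-0.309  0.404  0.094  1.288  0.055 -0.456]
[(array([ 0.748, -0.392,  0.007]), 0.86), (array([ 0.495, -0.41 ,  0.006]), 0.78), (array([0.544, 0.134, 0.07 ]), 0.76), (array([ 0.535, -0.155,  0.096]), 0.68), (array([ 0.334, -0.082,  0.009]), 0.58)]
```

View pics/w6.png

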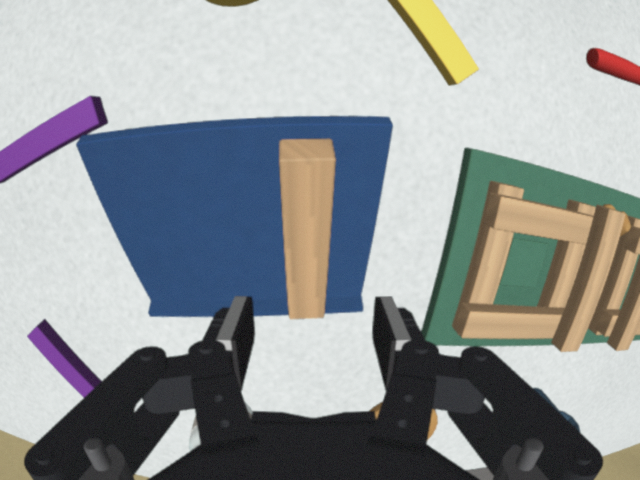

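The remaining slat (about 282–335 at the top, 288–325 at the bottom) lies between the pads (≈245 and ≈380). Descend and grip.

```bash
python3 -m creep '.6 0 -.01 .2 0; .6 0 -.02 .4 0; .55 .005 -.03 .5 0; .5 .005 -.034 .55 0; .5 .005 -.034 .575 0;.5 .005 -.034 .575 0;.5 .005 -.034 .575 0'; python3 -c "
from h import *
to(.536,-.155,.1125,.15-np.pi)"
```

```text
clock: 21.4
eef_pos: [0.5366, -0.1549, 0.1154]
tool_rot: [-0.074, 0.997, 0.03, -0.001]
ft_force: [-0.3, -0.7, -0.2]
grip_width: 0.0427
grasp_force: 0.0
shift [ 0.004 -0.001  0.019] turn -0.0004 now [ 0.5366 -0.1549  0.1154] yaw -2.993 F [-0.3 -0.7 -0.2] w 0.0427 gf 0.0 t 21.4
```

```bash
python3 -m creep '.45 0 0 .015 0; .35 0 0 .015 0; .2 0 0 .015 0; .1 0 0 .015 0; 0 0 0 .015 0; 0 0 0 .015 0;0 0 0 .015 0'; python3 -m creep '0 0 0 -.03 0; 0 0 0 -.1 0; 0 0 0 -.25 0; 0 0 0 -.45 0; 0 0 0 -.6 0; 0 0 0 -.6 0'; python3 - <<'E'
from h import *
from workcell import camera,spot_point
to(.560,.0225,.2,.015-np.pi)
for c in("side","wrist"):
    im=camera(c);print([(np.round(d["at"],3),round(d["conf"],2)) for d in spot_point("slat_a",c)])
E
```

```text
clock: 22.28
eef_pos: [0.536, -0.1547, 0.1127]
tool_rot: [-0.074, 0.997, 0.03, -0.002]
ft_force: [-2.6, -0.7, 5.7]
grip_width: 0.0265
grasp_force: 59.4
clock: 23.02
eef_pos: [0.5383, -0.1604, 0.2045]
tool_rot: [-0.074, 0.997, 0.029, 0.0]
ft_force: [1.0, 0.1, -0.7]
grip_width: 0.0266
grasp_force: 58.8
shift [-0.324  1.181  0.1  ] turn 0.0426 now [ 0.5383 -0.1604  0.2045] yaw -2.993 F [ 1.   0.1 -0.7] w 0.0266 gf 58.8 t 23.025
[(array([0.543, 0.135, 0.07 ]), 0.89), (array([ 0.539, -0.162,  0.186]), 0.89), (array([ 0.486, -0.414,  0.009]), 0.73), (array([ 0.338, -0.08 ,  0.011]), 0.73), (array([ 0.754, -0.392,  0.009]), 0.57)]
[(array([ 0.536, -0.162,  0.183]), 0.94), (array([0.546, 0.131, 0.063]), 0.84), (array([ 0.493, -0.413,  0.01 ]), 0.84), (array([ 0.749, -0.391,  0.01 ]), 0.66), (array([ 0.337, -0.087,  0.009]), 0.57)]
```

Low end now points to +x, so the levelling shift will be about +8 mm in x; aim TCP x≈0.545.

```bash
python3 -m creep '0 -.02 .2 0 0; 0 -.08 .5 0 .01; 0 -.12 .8 0 .03; 0 -.15 .95 0 .043; 0 -.15 .95 0 .043'; python3 -c "
from h import *
to(.545,.0215,.135,.015-np.pi);zt()"
```

```text
clock: 23.85
eef_pos: [0.5373, -0.0142, 0.2097]
tool_rot: [-0.009, 1.0, 0.03, -0.005]
ft_force: [-0.2, -0.7, -1.3]
grip_width: 0.0266
grasp_force: 58.9
shift [-0.06   0.207  0.511] turn 0.0008 now [ 0.5373 -0.0142  0.2097] yaw -3.124 F [-0.2 -0.7 -1.3] w 0.0266 gf 58.9 t 23.85
toolz [-0.011  0.06  -0.998] j [-0.057  0.347  0.035  1.273  0.059 -0.075]
```

```bash
python3 -m creep '0 -.03 .15 0 0; 0 -.06 .207 .1 0; 0 -.06 .207 .3 0; 0 -.06 .207 .45 0; 0 -.06 .207 .511 0; 0 -.06 .207 .511 0'; python3 - <<'E'
from h import *
from workcell import camera,spot_point
to(.545,.0215,.12,.015-np.pi);zt()
im=camera("wrist");cv2.imwrite("pics/w7.png",im[:,:,::-1])
print([(np.round(d["at"],3),round(d["conf"],2)) for d in spot_point("slat_a","wrist")])
E
```

```text
clock: 24.6
eef_pos: [0.5452, 0.0192, 0.1348]
tool_rot: [-0.007, 1.0, 0.03, -0.005]
ft_force: [0.3, 0.3, 0.8]
grip_width: 0.0265
grasp_force: 58.9
shift [-0.     0.009  0.1  ] turn -0.0005 now [0.5452 0.0192 0.1348] yaw -3.128 F [0.3 0.3 0.8] w 0.0265 gf 58.9 t 24.6
toolz [-0.011  0.059 -0.998] j [ 0.005  0.415 -0.068  1.098  0.059 -0.009]
[(array([0.546, 0.132, 0.07 ]), 0.61), (array([0.544, 0.018, 0.118]), 0.57)]
```

View pics/w7.png

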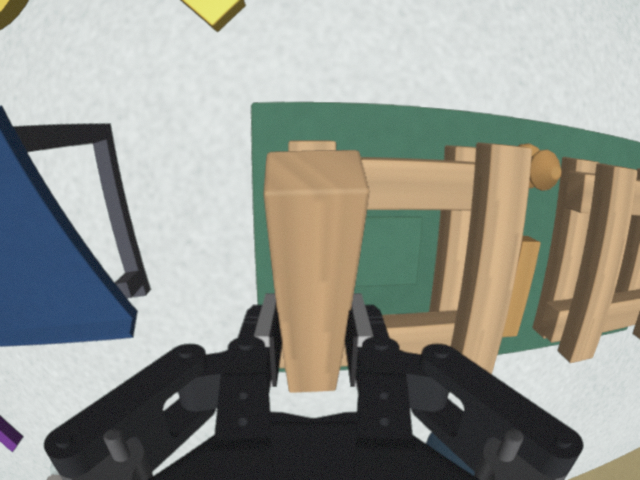

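The slat, at about (315,270), is over the far slot with its high end towards the robot, and the first slat lies flat at about (497,250). Lower as before, touching at about 0.122.

```bash
python3 -m creep '0 0 .01 .04 0; 0 0 .015 .07 0; 0 0 .015 .09 0; 0 0 .015 .11 0; 0 0 .015 .11 0'; python3 -m creep '0 0 0 .02 0; 0 0 0 .04 0; 0 0 0 .06 0; 0 0 0 .06 0'; python3 -m creep '0 0 -.005 .02 0; 0 0 -.01 .04 0; 0 0 -.01 .06 0; 0 0 -.01 .08 0;0 0 -.01 .08 0'
```

```text
clock: 25.32
eef_pos: [0.5464, 0.0231, 0.1212]
tool_rot: [-0.007, 1.0, 0.03, -0.003]
ft_force: [-1.9, 0.2, 7.8]
grip_width: 0.0265
grasp_force: 58.9
clock: 25.82
eef_pos: [0.547, 0.0238, 0.1123]
tool_rot: [-0.007, 1.0, 0.03, -0.002]
ft_force: [-1.1, 0.6, 5.5]
grip_width: 0.0266
grasp_force: 59.6
clock: 26.45
eef_pos: [0.5482, 0.0231, 0.1005]
tool_rot: [-0.007, 1.0, 0.03, -0.001]
ft_force: [2.8, 1.1, 4.8]
grip_width: 0.0268
grasp_force: 60.4
```

```bash
python3 -m creep '0 .005 0 .02 0; 0 .01 0 .04 0; 0 .015 -.005 .06 0; 0 .015 -.005 .07 0; 0 .015 -.005 .07 0'; python3 -m creep '0 0 0 .015 0; 0 0 0 .015 0; 0 0 0 .015 0'; python3 -c "
from h import *
from workcell import camera,spot_point
for c in('side','wrist'):
  camera(c);print([(np.round(d['at'],3),round(d['conf'],2)) for d in spot_point('slat_a',c)])"
```

```text
clock: 27.08
eef_pos: [0.5449, 0.0231, 0.0896]
tool_rot: [-0.007, 1.0, 0.03, -0.002]
ft_force: [0.0, 1.4, 7.2]
grip_width: 0.0262
grasp_force: 61.5
clock: 27.45
eef_pos: [0.5447, 0.0231, 0.0874]
tool_rot: [-0.007, 1.0, 0.03, -0.002]
ft_force: [-0.5, 1.4, 7.6]
grip_width: 0.0264
grasp_force: 61.8
[(array([ 0.338, -0.076,  0.01 ]), 0.92), (array([ 0.754, -0.392,  0.011]), 0.81), (array([ 0.492, -0.414,  0.005]), 0.8), (array([0.542, 0.135, 0.067]), 0.69), (array([0.552, 0.024, 0.07 ]), 0.65), (array([0.55 , 0.182, 0.001]), 0.24), (array([ 0.78 , -0.004, -0.   ]), 0.16)]
[(array([0.549, 0.021, 0.072]), 0.82), (array([0.547, 0.131, 0.065]), 0.63)]
```

```bash
python3 -m creep '0 0 0 .013 0; 0 0 0 .013 0';  python3 -m creep '0 0 0 .013 0; 0 0 0 .013 0'
```

```text
clock: 27.9
eef_pos: [0.5444, 0.0232, 0.0855]
tool_rot: [-0.007, 1.0, 0.03, -0.002]
ft_force: [-0.7, 0.2, 7.9]
grip_width: 0.0265
grasp_force: 62.0
clock: 28.15
eef_pos: [0.5444, 0.0232, 0.0849]
tool_rot: [-0.007, 1.0, 0.03, -0.002]
ft_force: [-4.6, 0.3, 15.6]
grip_width: 0.0263
grasp_force: 63.1
```

Force rise shows both ends bear. Release, retreat and check.

```bash
python3 -m creep '.35 0 0 0 0; .45 0 0 0 0; .5 0 0 0 0; .5 0 0 0 0'; python3 -m creep '.5 0 0 -.1 0; .5 0 0 -.25 0; .5 0 0 -.5 0; .5 0 0 -.9 0; .5 0 0 -1 0; .5 0 0 -1 0'; python3 -m creep '.5 0 -.3 0 0; .5 .2 -.6 0 0; .5 .5 -.9 0 0; .5 .7 -1 0 0; .5 .7 -1 0 0;.5 .7 -1 0 0'; python3 - <<'E'
from h import *
from workcell import camera,spot_point,cut_out
to(.3,-.2,.3,0)
for c in("side","top"):
    im=camera(c)
    for t in("slat_a","tower_b","brass_bar","finial"):
        print(c,t,[(np.round(d["at"],3),round(d["conf"],2)) for d in spot_point(t,c) if d["at"][1]>-.05])
    if c=="side": a=cv2.resize(im[250:450,180:400,::-1],(396,360))
    else: b=cv2.resize(im[170:300,100:320,::-1],(400,236))
v=np.zeros((360,800,3),np.uint8);v[:,:396]=a;v[:236,400:]=b
cv2.imwrite("pics/f8.png",v)
E
```

```text
clock: 28.65
eef_pos: [0.5428, 0.0229, 0.0815]
tool_rot: [-0.007, 1.0, 0.03, -0.005]
ft_force: [-0.5, -0.2, -0.5]
grip_width: 0.0425
grasp_force: 0.0
clock: 29.4
eef_pos: [0.5453, 0.0139, 0.2337]
tool_rot: [-0.007, 1.0, 0.03, -0.002]
ft_force: [-0.5, 0.3, -0.7]
grip_width: 0.043
grasp_force: 0.0
clock: 30.15
eef_pos: [0.4414, -0.1369, 0.2226]
tool_rot: [-0.007, 1.0, 0.03, -0.005]
ft_force: [-0.4, 0.1, -0.1]
grip_width: 0.0428
grasp_force: 0.0
shift [ 0.953 -0.376 -0.531] turn -0.9955 now [ 0.4414 -0.1369  0.2226] yaw -3.127 F [-0.4  0.1 -0.1] w 0.0428 gf 0.0 t 30.15
side slat_a [(array([0.552, 0.024, 0.068]), 0.89), (array([0.544, 0.134, 0.069]), 0.58)]
side tower_b [(array([0.553, 0.08 , 0.056]), 0.87), (array([0.544, 0.284, 0.061]), 0.75)]
side brass_bar [(array([0.581, 0.18 , 0.014]), 0.51), (array([0.551, 0.183, 0.001]), 0.4)]
side finial [(array([0.478, 0.185, 0.019]), 0.76)]
top slat_a [(array([0.544, 0.13 , 0.068]), 0.91), (array([0.553, 0.025, 0.07 ]), 0.91)]
top tower_b [(array([0.554, 0.076, 0.06 ]), 0.92), (array([0.548, 0.284, 0.054]), 0.83)]
top brass_bar []
top finial [(array([0.484, 0.181, 0.014]), 0.56)]
```

View pics/f8.png

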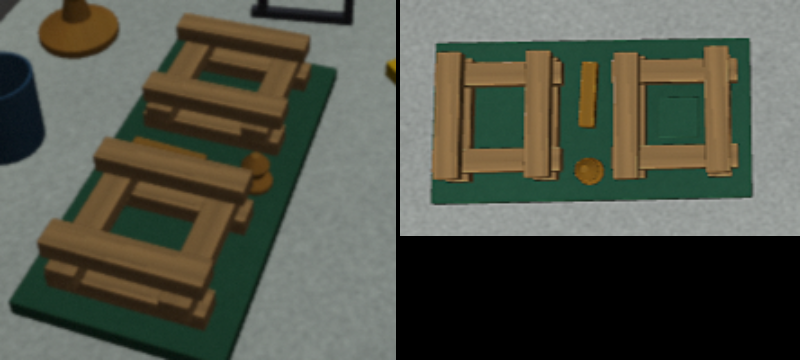

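Both slats lie flat, matching the tall tower's pair. The offsets are about −8 mm in x and +55 mm in y for one, and about 0 and −52 mm for the other, all within tolerance. The finial reads unmoved, and the brass bar's side-view reading is within about 5 mm of its first one.

```bash
python3 -c "
from workcell import ticket
print(ticket.job_done())"
```

```text
the job is handed in; nothing more can be done
None
```

The job is handed in, with no verdict returned: both loose slats lie flat and released on the lower tower (tower_b), within the stated tolerances by the last camera check, at about 30 s of the 61 s allowed.

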